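# Free the sagging bolt of the stirrer guard and hold its gate ajar

## Robot

A 6-joint arm with a two-finger parallel gripper is mounted at the origin on the work surface. World frame = base frame: x ahead of the robot, y to its left, z up, the work surface at z = 0. Lengths are in m, angles in rad, forces in N, time in s.
With the tool pointing down it reaches from about 0.4 to 0.825 m from the base axis. Payload 7 kg.
Tool frame: the origin (TCP) lies on the mounting face of the last link; the fingertips stand 173 mm ahead of it and the grasp point (between the pads) lies 155 mm ahead of it (tip_reach is the distance from the TCP to the fingertips, in m); y points along the fingers, x is the direction in which the jaws open and shut, and the axes are right-handed (so a half turn about y gives the same grasp; the last joint's range is limited). The gripper opens to 85 mm and grips with 20 to 120 N. Pads are 22 mm wide; open, the fingers measure 114 mm over their backs; the gripper's body (76 mm by 85 mm) begins 54 mm behind the grasp point. The pads swing forward as they close: fully open they stand 13 mm farther back than shut.
Start: joints at [1.584, 0.359, 0.012, 0, -1.224, -0.288], TCP at [0.183, 0.65, 0.405] pointing down, gripper open.
Joint ranges: [-3.07, 3.07], [-1.43, 2.12], [-1.02, 1.25], [-3.03, 1.67], [-3.05, -0], [-3.03, 3.03]. Speed limits (rad/s): [2.39, 2.39, 3.01, 3.14, 3.14, 3.14].

## Interface

Orientations are given as [roll, pitch, yaw] about the fixed x, y, z axes, in that order (R = Rz(yaw) Ry(pitch) Rx(roll)).
In Python, from bench import read_state, capture, finish_job, tip_reach gives the robot as it stands. The module is installed in compiled form; this text tells all that it offers.
- The arm moves only by the tool play_rows, never from a script. Its argument "rows" is a list of rows, each a list of 3 entries, a list of its own where there are three numbers: the shift along the tool's x, y, z in m, then the turn, a rotation vector about the tool's x, y, z in rad, then the opening, from 0 (shut) to 1 (fully open). A call has 1 to 8 rows; each row is the pose to reach, as a shift and turn from the pose commanded when the call began, along the tool's axes at that moment; what a row does not reach only later rows make up. A row lasts 1/8 s, in which the tool goes at most 62.5 mm and 10.7 degrees, less where a joint would pass 70% of its speed; a pose out of reach is approached as far as the arm can. A call with a gripper value outside its range is refused whole. The fingers move at their own pace and stop on an object; "grip_force" is the grip in N (left out, the last holds). Time passes only in rows, so rows that repeat a pose let the fingers close. It gives the time, the measured TCP pose, the force and the opening at its end, in the units of the state.
- read_state(): the state, without advancing time (a new reading comes with each control period).
- capture(name): name is "scene" or "top" or "wrist"; returns a dict with "img" (420x560x3 uint8, red, green, blue), "fx", "fy", "cx", "cy" (pixels), "xyz" and "attitude" of the camera in the world. Camera axes: x right, y up, looking along -z (the intrinsics and any distortion apply to the point x, -y, -z); pixel columns grow to the right and rows downward; lengths in m; the calibration is good to about 2 mm. A picture is of the moment at which its call begins. There is no depth.
- finish_job(): hands the job in, once; it reports no verdict.
The state is a dict: "time": time; "q": joint angles; "joint_velocities": joint speeds; "joint_efforts": joint torques, N m; "tool_pos": TCP position; "eef_rot": TCP orientation; "force": force on the tool from outside, world axes, zero at the start; "wrist_torque": the same for the moment, N m; "opening": finger opening in m.
Only numpy, scipy, OpenCV 4.12 (cv2) and the standard library are available. Lean on these libraries where they do the work, as an engineer would, in place of code of your own. Each camera call takes 0.05 s, during which the arm holds its last target.

## Task

The gate of the splash guard round the stirring plate is shut by a sagging barrel bolt whose toothed end is caught behind the bent-up lip of the keeper. Take the bolt by its red knob, lift it over the lip while drawing it fully back, without forcing it against the keeper; only then swing the gate towards the robot until its free edge stands about 80 mm open. The gate springs shut by itself, so finish still gripping the knob and holding the gate still at that opening, with the beaker, the bottle and the rubber ring left where they stand.

Things in the scene. Friction and masses are not known exactly. Their poses are not given: they have to be found in the camera images.
- guard: fixed bench-top splash guard, 310 mm deep, 450 mm wide, posts 170 to 200 mm tall, with a stirring plate and a flask inside. Origin on the work surface under the middle of the closed gate. Its x axis points into the guard, away from the robot side (the gate opens towards -x); its y axis runs along the closed gate from the keeper towards the gate's hinge; z up. It stands at a different place and yaw (up to 0.3 rad) each time
- gate (a joint): angle of the gate (rad): 0 shut, grows as its free edge swings towards guard -x; the free edge is 305 mm from the hinge axis, so 80 mm open is 0.26 rad. Gate 301 mm wide, 18 mm thick, top rail 170 mm above the work surface, aluminium frame with clear pane. A spring closes it: about 0.32 Nm when shut, 0.53 Nm at 0.26 rad
- gate_hinge (a point): point on the gate's vertical hinge axis, 170 mm above the work surface; in the guard frame at (0, +150 mm)
- gate_edge (a point): top corner of the gate's free edge, 305 mm from the hinge axis, 170 mm above the work surface
- barrel (a joint): tilt of the loose dark barrel with the bolt in it (rad): 0 as it sags at the start, with the bolt lying on the keeper's lip (nose 0.07 rad below level); grows as the bolt is lifted, to a stop at 0.14; sags at most to -0.02. Pivots on a pin 215 mm above the work surface, at (0, +80 mm) in the guard frame with the gate shut; barrel 21 mm in diameter, 100 mm long, on top of the gate
- bolt (a joint): how far the bolt is drawn back (m) along its barrel: from 0 to 0.002 at the start, fully back at the stop, 0.050; it is drawn towards the gate's hinge (guard +y with the gate shut). Its tooth meets the lip at about 0.006 if it is not lifted. About 2 N of friction; it stays where it is left
- knob: upright knob on the bolt, 160 mm from the barrel's pin when the bolt is shut and 110 mm when it is drawn: red round grip 20 mm in diameter and 34 mm tall, from 22 to 56 mm above the bolt's axis, on a 12 mm stem. Its origin is on the bolt's axis, its z points up the knob. Take it from above; lifting it takes about 3 N
- knob_grip (a point): where to grip the knob: on its axis, 40 mm above the bolt's axis, 16 mm below the knob's top; at the start about 244 mm above the work surface
- nose: front part of the 12 mm steel bolt, ending in a downward tooth 10 by 10 mm that reaches 12 mm below the bolt's underside; the tooth's centre is 259 mm from the barrel's pin when the bolt is shut. Same origin and axes as the bolt at the barrel's pin. Raising the knob by 8 mm just lets the tooth pass over the lip; 13 mm is comfortable; the barrel's stop comes at 22 mm
- keeper: fixed brass keeper on the latch post: a U open at the top, two upright cheeks 22 mm apart inside, 66 mm tall, and at its mouth towards the gate the bent-up lip, 24 mm wide and 6 mm thick. Same origin and axes as the guard. The bolt is free of it once drawn by about 30 mm
- keeper_lip (a point): top of the keeper's bent lip, 192 mm above the work surface; in the guard frame at (0, -164 mm)
- beaker: loose glass beaker, 68 mm in diameter, 85 mm tall, in front of the gate, beyond where the gate needs to swing; origin in the middle of its underside. Leave it alone
- reagent: loose amber glass bottle, 66 mm in diameter, 140 mm tall, beside the guard; origin in the middle of its underside. Leave it alone
- flask_ring: loose black rubber ring, 90 mm across, 30 mm tall, in front of the guard's hinge side; origin in the middle of its underside. Leave it alone

How it is judged:
On the way, in this order (a step that is already met when the one before it is completed fails the run):
1. the bolt is lifted so that its tooth stands above the lip, before it is drawn, the gate shut (value of joint barrel above 0.044 rad and value of joint bolt below 0.02 m and value of joint gate below 0.08 rad).
2. the bolt is drawn back while the gate is still practically shut (value of joint bolt above 0.038 m and value of joint gate below 0.08 rad).
3. the gate is swung ajar by the gripped knob (value of joint gate above 0.17 rad and contact force between the fingers and knob above 1 N), for 0.2 s.
At the end, for the whole second after the job is handed in: Through the last second the fingers grip the knob (over 2 N) and hold the gate still (under 0.06 rad/s) at 0.18 to 0.36 rad, that is 55 to 110 mm open at the free edge, with the bolt drawn by more than 35 mm and clear of the keeper; beaker, bottle and ring within 15 mm of their start (value of joint gate between 0.18 and 0.36 rad and velocity of joint gate between -0.06 and 0.06 rad/s and value of joint bolt above 0.035 m and contact force between the fingers and knob above 2 N and contact force between nose and keeper below 0.5 N and distance of each of beaker, reagent, flask_ring from where it was at the start of the episode below 0.015 m); the arm keeps its last pose, push and grip.
It fails at once if the bolt is forced against the keeper (over 25 N) (contact force between nose and keeper above 25 N).
It fails at once if beaker, bottle or ring is pushed away by more than 20 mm (distance of any of beaker, reagent, flask_ring from where it was at the start of the episode above 0.02 m).
It also fails if it takes over 32 s, if anything falls off the work surface, if the arm or the gripper's body presses on something with over 40 N, if the wrist force passes 120 N, or if a joint passes its speed limit or range.

## Working session

There is one attempt and no reset: what is moved stays moved. The work goes in short steps, Python scripts to look and compute and a tool call to move; the robot and the scene stay as the last step left them, time stands still between calls to the robot, and variables do not carry over. Pictures are saved under pics/ and viewed, and the job is handed in when it is done.

Besides the shell and the picture viewer there is one more tool, called after "Request:" as name([rows], argument=value, ...), one row to a line, values as JSON. play_rows: Moves the arm, as the interface text tells. Its arguments: {"type":"object","properties":{"rows":{"type":"array","items":{"type":"array"}},"grip_force":{"type":"number"}},"required":["rows"]}

```bash
mkdir -p pics; ls
cat > h.py <<'E'
import numpy as np, cv2
from scipy.spatial.transform import Rotation as R
from bench import read_state, capture, finish_job, tip_reach
def cam(name, fn=None):
    c=capture(name)
    if fn: cv2.imwrite('pics/'+fn, c['img'][:,:,::-1])
    return c
def rot(a):
    a=np.array(a,float)
    return a if a.shape==(3,3) else (R.from_euler('xyz',a).as_matrix() if a.size==3 else R.from_quat(a).as_matrix())
def ray(c,u,v):
    d=np.array([(u-c['cx'])/c['fx'],-(v-c['cy'])/c['fy'],-1.])
    return np.array(c['xyz']),rot(c['attitude'])@d
def onz(c,u,v,z):
    o,d=ray(c,u,v); return o+d*(z-o[2])/d[2]
def tri(obs):
    A=np.zeros((3,3));b=np.zeros(3)
    for c,u,v in obs:
        o,d=ray(c,u,v); d/=np.linalg.norm(d); P=np.eye(3)-np.outer(d,d); A+=P;b+=P@o
    x=np.linalg.solve(A,b)
    return x
def proj(c,p):
    q=rot(c['attitude']).T@(np.array(p)-c['xyz'])
    return c['cx']-c['fx']*q[0]/q[2], c['cy']+c['fy']*q[1]/q[2]
E
python3 - <<'E'
from h import *
import pickle
s=read_state()
print(s, tip_reach)
cs={}
for n in ['scene','top','wrist']:
    c=cam(n,n+'0.png'); cs[n]=c
    print(n,{k:v for k,v in c.items() if k!='img'})
pickle.dump(cs,open('c0.pkl','wb'))
E
```

```text
pics
{'time': 0.0, 'q': array([ 1.58411795e+00,  3.59389505e-01,  1.10398782e-02, -3.62737101e-04,
       -1.22407566e+00, -2.88126943e-01]), 'joint_velocities': array([-0.00172788,  0.002024  , -0.00010278, -0.00118905,  0.00063373,
        0.00075968]), 'joint_efforts': array([ 4.22731437e-04, -5.83327031e+01,  2.93421704e+01,  6.93623990e+00,
       -5.78523192e-03, -8.03092121e-06]), 'tool_pos': array([0.18309607, 0.64948668, 0.40375121]), 'eef_rot': array([-1.57066034e+00, -1.65871146e-03, -1.84572530e+00]), 'force': array([0.8934942 , 0.09474692, 1.48207264]), 'wrist_torque': array([-0.0604222 , -0.08206794,  0.02002251]), 'opening': 0.08535486215894325} 0.1734
scene {'fx': 416.31432983216456, 'fy': 416.31432983216456, 'cx': 282.7174240105915, 'cy': 212.60560524351627, 'xyz': array([0.94368719, 0.06670156, 0.8754154 ]), 'attitude': array([0.52413851, 0.01337126, 1.45954238])}
top {'fx': 391.8841536410557, 'fy': 391.8841536410557, 'cx': 276.10960602414156, 'cy': 214.60102994748684, 'xyz': array([0.35655844, 0.08945468, 1.06737276]), 'attitude': array([ 0.23916966, -0.0018189 , -1.40143492])}
wrist {'fx': 292.9932435393817, 'fy': 292.9932435393817, 'cx': 278.20360673526073, 'cy': 209.80017499957128, 'xyz': array([0.26318136, 0.62669947, 0.37349087]), 'attitude': array([-0.32727013, -0.00228752, -1.8449386 ])}
```

View pics/scene0.png

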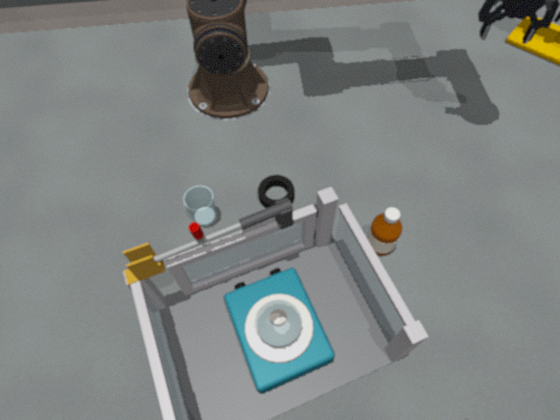

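View pics/top0.png

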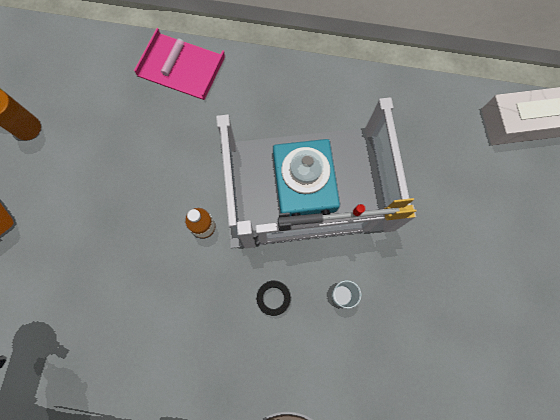

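View pics/wrist0.png

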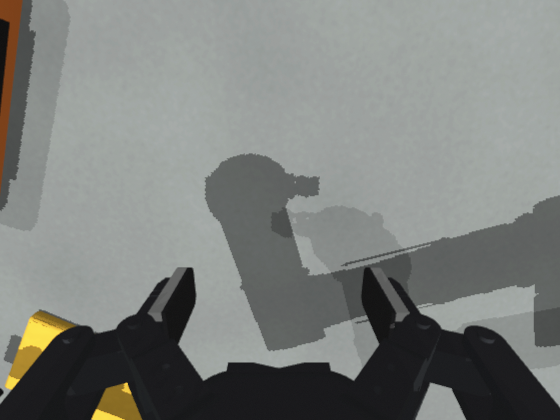

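The scene view shows the guard with its gate facing the robot, with the red knob near (196,230) and the keeper near (143,262). In the top view the knob is near (360,210) and the keeper near (402,209). I'll enlarge both.

Run:
```python
import pickle,cv2
cs=pickle.load(open('c0.pkl','rb'))
def crop(n,x,y,w,h,k,f):
    cv2.imwrite(f,cv2.resize(cs[n]['img'][y:y+h,x:x+w,::-1],None,fx=k,fy=k,interpolation=cv2.INTER_CUBIC))
crop('scene',110,170,240,150,3,'pics/sc1.png'); crop('top',210,170,220,140,3,'pics/tc1.png')
```

```text
(no output)
```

View pics/sc1.png

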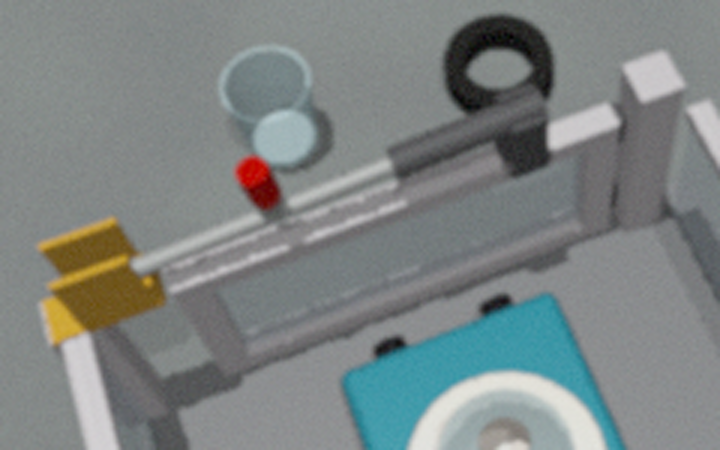

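View pics/tc1.png

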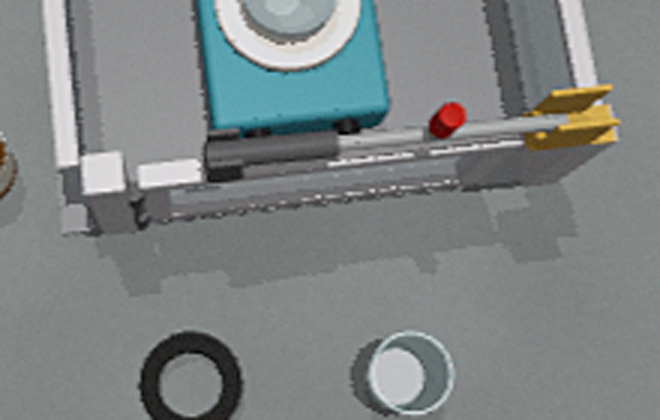

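Run:
```python
from h import *
import pickle
cs=pickle.load(open('c0.pkl','rb')); S,T=cs['scene'],cs['top']
for n in ('scene','top'):
    im=cs[n]['img'].astype(int); m=((im[...,0]>110)&(im[...,1]<60)&(im[...,2]<60)).astype(np.uint8)
    _,l,st,ce=cv2.connectedComponentsWithStats(m); print(n,[(s[:4],s[4],c) for s,c in zip(st[1:],ce[1:]) if s[4]>20])
def both(name,s,t,off=True):
    sp=(110+s[0]/3,170+s[1]/3); tp=(210+t[0]/3,170+t[1]/3)
    p=tri([(S,*sp),(T,*tp)]); print(name,p.round(4),'reproj',np.subtract(proj(S,p),sp).round(1),np.subtract(proj(T,p),tp).round(1)); return p
a=both('knobtop',(251,168),(454,115)); 
g=both('knobmid',(258.5,184),(447,122))
k=both('exit',(390,172),(338,142))
n=both('boltatlip',(137,264),(530,127))
print(np.arctan2(*(k-n)[1::-1])-np.pi/2, np.arctan2(*(k-g)[1::-1])-np.pi/2)
# hingepost top corner quad
both('postctr',(652,76),(102,172))
both('gate_hinge_end',(610,112),(140,172))
```

```text
scene [(array([189, 223,  11,  10], dtype=int32), np.int32(83), array([194.        , 227.45783133]))]
top [(array([  0, 204,  13,  30], dtype=int32), np.int32(134), array([  4.24626866, 219.7238806 ])), (array([356, 204,   9,   9], dtype=int32), np.int32(57), array([360.12280702, 208.1754386 ]))]
knobtop [ 0.5958 -0.055   0.2575] reproj [-0.5  0. ] [-0.4 -0. ]
knobmid [ 0.5956 -0.0544  0.2375] reproj [-0.4  0. ] [-0.3 -0. ]
exit [0.5767 0.0189 0.2007] reproj [-0.4  0. ] [-0.3 -0.1]
boltatlip [ 0.6163 -0.1308  0.1914] reproj [ 2.5 -0.1] [1.9 0.1]
0.2587381435210523 0.2520551739558161
postctr [0.5246 0.1907 0.1964] reproj [-0.1  0. ] [-0.1 -0. ]
gate_hinge_end [0.5341 0.1638 0.1726] reproj [ 0.2 -0. ] [0.1 0. ]
```

```bash
cat >> h.py <<'E'
def rel(P,yaw,roll=-np.pi/2,cur=None):
    s=read_state(); p,e=cur if cur else (s['tool_pos'],s['eef_rot'])
    R0=rot(e); R1=R.from_euler('xyz',[roll,0,yaw]).as_matrix()
    print('shift',(R0.T@(np.array(P)-p)).round(4),'turn',R.from_matrix(R0.T@R1).as_rotvec().round(4))
def st():
    s=read_state(); print({k:(np.round(s[k],4)) for k in ('time','tool_pos','eef_rot','force','wrist_torque','opening','q')})
E
python3 - <<'E'
from h import *
rel((0.5956,-0.0544,0.47),-2.88)
rel((0.39,0.30,0.47),-2.36)
E
```

```text
shift [ 0.5656 -0.0652  0.5881] turn [-8.0000e-04  1.0343e+00  1.1000e-03]
shift [ 0.2803 -0.0656  0.294 ] turn [-5.000e-04  5.143e-01  1.200e-03]
```

Request:
play_rows([
  [[0.02, -0.045, 0.02], [0, 0, 0], 1],
  [[0.06, -0.066, 0.06], [0, 0.1, 0], 1],
  [[0.1, -0.066, 0.1], [0, 0.2, 0], 1],
  [[0.14, -0.066, 0.145], [0, 0.28, 0], 1],
  [[0.18, -0.066, 0.185], [0, 0.36, 0], 1],
  [[0.22, -0.066, 0.23], [0, 0.44, 0], 1],
  [[0.26, -0.066, 0.272], [0, 0.5, 0], 1],
  [[0.28, -0.066, 0.294], [0, 0.52, 0], 1],
])

```text
time: 1.15
tool_pos: [0.3909, 0.2979, 0.4709]
eef_rot: [-1.571, 0.0, -2.368]
force: [-0.2, 0.3, 0.0]
opening: 0.0854
```

Run:
```python
from h import *
st(); rel((0.5956,-0.0544,0.47),-2.88)
```

```text
{'time': np.float64(1.15), 'tool_pos': array([0.3909, 0.2979, 0.4709]), 'eef_rot': array([-1.5709e+00,  3.0000e-04, -2.3684e+00]), 'force': array([-0.2095,  0.3383,  0.016 ]), 'wrist_torque': array([ 0.035 , -0.0173,  0.0181]), 'opening': np.float64(0.0854), 'q': array([ 1.0521,  0.0121, -0.2711, -0.    , -1.2873, -0.279 ])}
shift [0.0995 0.0008 0.3951] turn [ 2.000e-04  5.116e-01 -3.000e-04]
```

Request:
play_rows([
  [[0.012, 0, 0.05], [0, 0.08, 0], 1],
  [[0.025, 0, 0.1], [0, 0.15, 0], 1],
  [[0.04, 0, 0.16], [0, 0.23, 0], 1],
  [[0.055, 0, 0.215], [0, 0.3, 0], 1],
  [[0.07, 0, 0.27], [0, 0.37, 0], 1],
  [[0.08, 0, 0.32], [0, 0.44, 0], 1],
  [[0.093, 0, 0.37], [0, 0.5, 0], 1],
  [[0.0995, 0, 0.395], [0, 0.512, 0], 1],
])

```text
time: 2.15
tool_pos: [0.5967, -0.0535, 0.4699]
eef_rot: [-1.571, -0.001, -2.881]
force: [0.5, 0.5, -0.5]
opening: 0.0855
```

Run:
```python
from h import *
import pickle
st(); 
cs={n:cam(n,n+'1.png') for n in ('wrist','scene','top')}
pickle.dump(cs,open('c1.pkl','wb'))
c=cs['wrist']
for p in [(0.5956,-.0544,.26),(.5956,-.0544,.226),(.6163,-.1308,.1914)]: print(proj(c,p))
```

```text
{'time': np.float64(2.15), 'tool_pos': array([ 0.5967, -0.0535,  0.4699]), 'eef_rot': array([-1.5708e+00, -1.3000e-03, -2.8807e+00]), 'force': array([ 0.5418,  0.528 , -0.5033]), 'wrist_torque': array([ 0.036 , -0.0279, -0.0285]), 'opening': np.float64(0.0855), 'q': array([ 0.2365,  0.2001, -0.0585,  0.    , -1.3134,  0.0244])}
(np.float64(279.7461808212681), np.float64(240.54616765421372))
(np.float64(279.49027321037136), np.float64(222.22637260854))
(np.float64(279.1222322434088), np.float64(115.03303632619232))
```

View pics/wrist1.png

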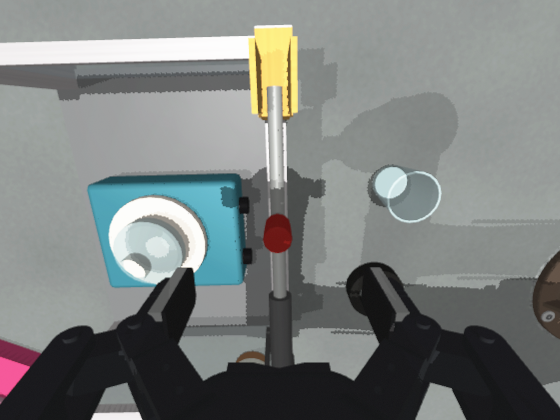

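Run:
```python
from h import *
import pickle
cs=pickle.load(open('c1.pkl','rb'));c=cs['wrist']
im=c['img'][20:380,200:360,::-1]
cv2.imwrite('pics/wc1.png',cv2.resize(im,None,fx=1.6*1.0,fy=1.6,interpolation=cv2.INTER_CUBIC))
a=onz(c,275,90,.197+.006);b=onz(c,279.5,290,.213);k=onz(c,278,240,.26)
print(a,b,k,np.arctan2(*(b-a)[1::-1])-np.pi/2, np.linalg.norm(b-a))
im=c['img'].astype(int); m=((im[...,0]>90)&(im[...,1]<50)&(im[...,2]<50)).astype(np.uint8)
_,l,s,ce=cv2.connectedComponentsWithStats(m); print([(x[:5],y) for x,y in zip(s[1:],ce[1:]) if x[4]>50])
```

```text
[ 0.62399773 -0.14737265  0.203     ] [0.5772225  0.01355797 0.213     ] [ 0.59683558 -0.0544848   0.26      ] 0.282861214270155 0.16788861235219268
[(array([263, 215,  29,  38, 709], dtype=int32), array([277.01833568, 236.21015515]))]
```

View pics/wc1.png

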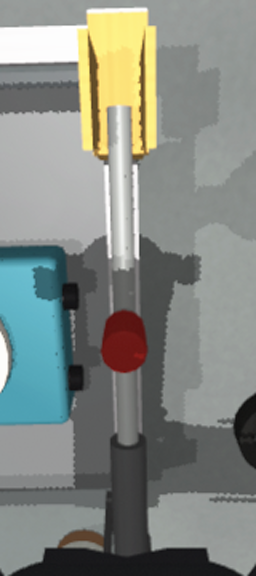

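Request:
play_rows([
  [[0, 0.02, 0.001], [0, -0.02, 0], 1],
  [[0, 0.045, 0.001], [0, -0.02, 0], 1],
  [[0, 0.065, 0.001], [0, -0.02, 0], 1],
  [[0, 0.071, 0.001], [0, -0.02, 0], 1],
  [[0, 0.071, 0.001], [0, -0.02, 0], 0.6],
], grip_force=40)

```text
time: 2.92
tool_pos: [0.596, -0.0517, 0.4]
eef_rot: [-1.571, -0.0, -2.857]
force: [-0.1, -0.8, 0.3]
opening: 0.07
```

Run:
```python
from h import *
import pickle
st(); 
cs={n:cam(n,n+'2.png') for n in ('wrist','scene')}
c=cs['scene']['img'][170:320,110:350,::-1]
cv2.imwrite('pics/sc2.png',cv2.resize(c,None,fx=3,fy=3,interpolation=cv2.INTER_CUBIC))
```

```text
{'time': np.float64(2.925), 'tool_pos': array([ 0.596 , -0.0517,  0.4   ]), 'eef_rot': array([-1.5706, -0.    , -2.8568]), 'force': array([-0.0585, -0.7982,  0.3229]), 'wrist_torque': array([-0.0129, -0.0409,  0.0454]), 'opening': np.float64(0.07), 'q': array([ 2.3990e-01,  2.3660e-01, -1.7100e-01,  2.0000e-04, -1.1633e+00,
        4.4800e-02])}
```

View pics/sc2.png

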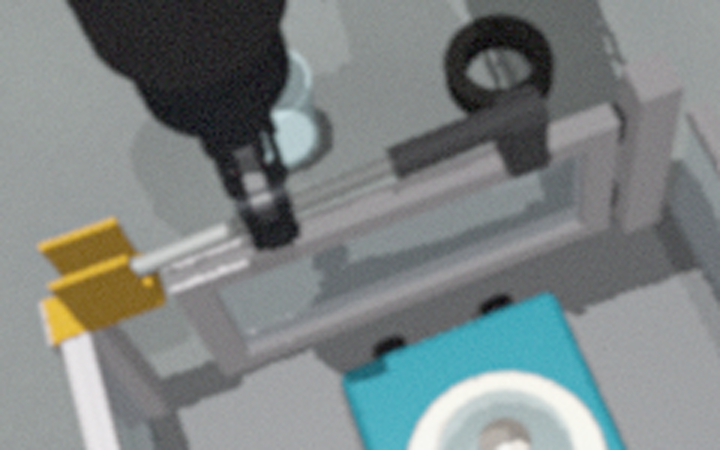

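View pics/wrist2.png

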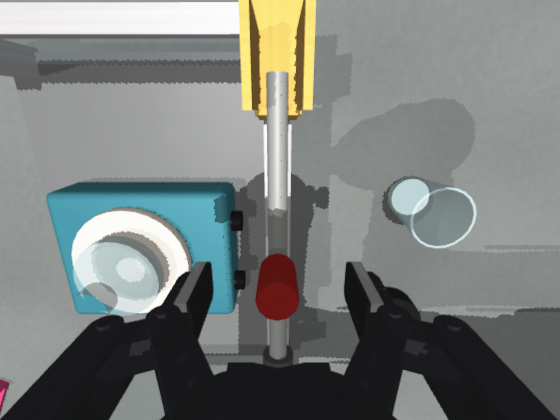

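Knob centred between the jaws (277,290), and the jaw line is square to the bolt. I'll correct about 2 mm along the bolt and close.

Request:
play_rows([
  [[0, 0.001, 0.002], [0, 0, 0], 0.4],
  [[0, 0.001, 0.002], [0, 0, 0], 0.2],
  [[0, 0.001, 0.002], [0, 0, 0], 0],
  [[0, 0.001, 0.002], [0, 0, 0], 0],
  [[0, 0.001, 0.002], [0, 0, 0], 0],
  [[0, 0.001, 0.002], [0, 0, 0], 0],
], grip_force=40)

```text
time: 3.78
tool_pos: [0.597, -0.0541, 0.3992]
eef_rot: [-1.57, 0.001, -2.857]
force: [2.7, -1.1, 3.1]
opening: 0.0189
```

Run:
```python
from h import *
st(); c=cam('wrist','wrist3.png')
```

```text
{'time': np.float64(3.775), 'tool_pos': array([ 0.597 , -0.0541,  0.3992]), 'eef_rot': array([-1.5703e+00,  1.3000e-03, -2.8575e+00]), 'force': array([ 2.6602, -1.1366,  3.0691]), 'wrist_torque': array([-0.0962, -0.962 , -0.0634]), 'opening': np.float64(0.0189), 'q': array([ 2.3540e-01,  2.3870e-01, -1.7020e-01,  4.0000e-04, -1.1606e+00,
        4.8500e-02])}
```

View pics/wrist3.png

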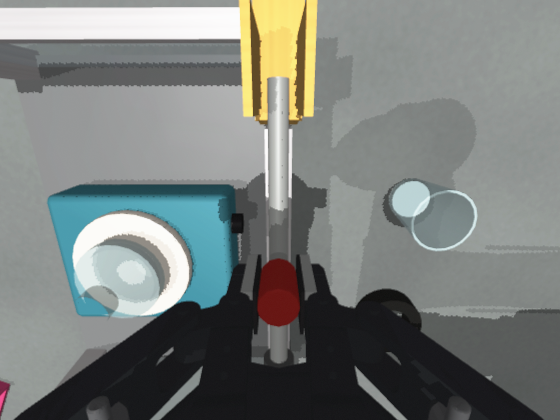

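Request:
play_rows([
  [[0, -0.0035, -0.004], [0.021, 0, 0], 0],
  [[0, -0.007, -0.008], [0.043, 0, 0], 0],
  [[0, -0.0105, -0.012], [0.064, 0, 0], 0],
  [[0, -0.0135, -0.016], [0.085, 0, 0], 0],
  [[0, -0.0135, -0.016], [0.085, 0, 0], 0],
])

```text
time: 4.45
tool_pos: [0.5919, -0.0382, 0.4123]
eef_rot: [-1.485, -0.0, -2.857]
force: [1.8, -0.5, -2.6]
opening: 0.0186
```

Run:
```python
from h import *
st(); c=cam('wrist','wrist4.png')
c=cam('scene')['img'][170:320,110:350,::-1]
cv2.imwrite('pics/sc4.png',cv2.resize(c,None,fx=3,fy=3,interpolation=cv2.INTER_CUBIC))
```

```text
{'time': np.float64(4.45), 'tool_pos': array([ 0.5919, -0.0382,  0.4123]), 'eef_rot': array([-1.4853e+00, -2.0000e-04, -2.8566e+00]), 'force': array([ 1.8429, -0.4898, -2.628 ]), 'wrist_torque': array([ 0.2452, -0.5507, -0.0636]), 'opening': np.float64(0.0186), 'q': array([ 0.2939,  0.2114, -0.2154,  0.0939, -1.1466, -0.0476])}
```

View pics/wrist4.png

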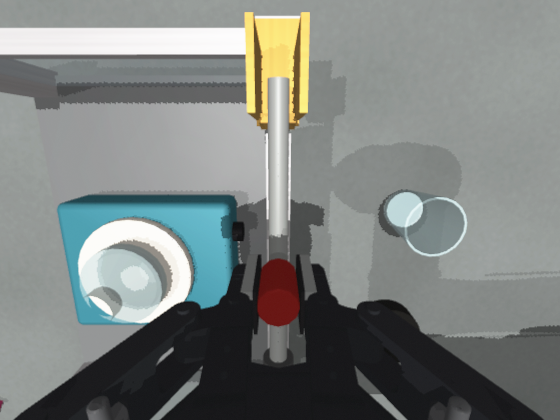

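View pics/sc4.png

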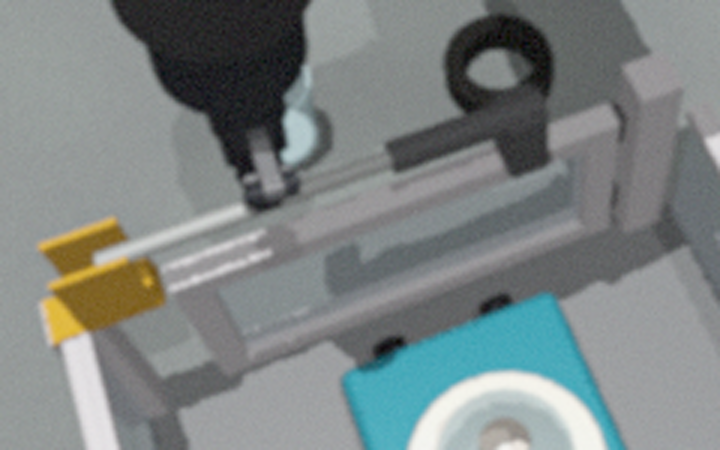

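Request:
play_rows([
  [[0, -0.0004, -0.005], [0, 0, 0], 0],
  [[0, -0.0009, -0.012], [0, 0, 0], 0],
  [[0, -0.0014, -0.019], [0, 0, 0], 0],
  [[0, -0.0019, -0.026], [0, 0, 0], 0],
  [[0, -0.0024, -0.033], [0, 0, 0], 0],
  [[0, -0.0029, -0.04], [0, 0, 0], 0],
  [[0, -0.0034, -0.047], [0, 0, 0], 0],
  [[0, -0.0034, -0.048], [0, 0, 0], 0],
])

```text
time: 5.55
tool_pos: [0.5786, 0.0079, 0.4116]
eef_rot: [-1.486, 0.0, -2.857]
force: [2.6, -1.5, -2.0]
opening: 0.019
```

Run:
```python
from h import *
st(); c=cam('wrist','wrist5.png')
c=cam('scene')['img'][170:320,110:350,::-1]
cv2.imwrite('pics/sc5.png',cv2.resize(c,None,fx=3,fy=3,interpolation=cv2.INTER_CUBIC))
```

```text
{'time': np.float64(5.55), 'tool_pos': array([0.5786, 0.0079, 0.4116]), 'eef_rot': array([-1.4858e+00,  3.0000e-04, -2.8570e+00]), 'force': array([ 2.6374, -1.4595, -2.0114]), 'wrist_torque': array([ 0.0249, -0.6683,  0.0406]), 'opening': np.float64(0.019), 'q': array([ 0.3812,  0.1898, -0.2441,  0.0929, -1.1464, -0.1352])}
```

View pics/wrist5.png

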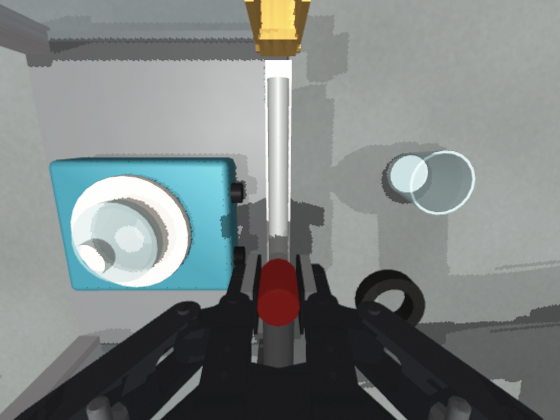

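View pics/sc5.png

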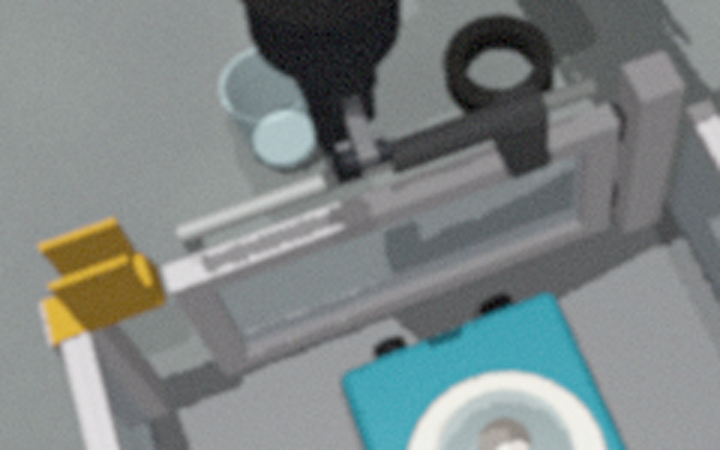

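Run:
```python
from h import *
s=read_state();p=s['tool_pos'];R0=rot(s['eef_rot'])
H=p+0.168*np.array([-np.sin(.28),np.cos(.28),0])
print(H)
for t in [.03,.07,.11,.15,.19,.23,.26]:
    Q=R.from_euler('z',-t).as_matrix()
    print(t,(R0.T@(H+Q@(p-H)-p)).round(4),R.from_matrix(R0.T@Q@R0).as_rotvec().round(4))
```

```text
[0.53220722 0.16924855 0.41145409]
0.03 [ 0.005  -0.     -0.0001] [ 0.      0.0299 -0.0025]
0.07 [ 0.0117 -0.     -0.0005] [ 0.      0.0698 -0.0059]
0.11 [ 0.0184 -0.0001 -0.0011] [ 0.      0.1096 -0.0093]
0.15 [ 0.0251 -0.0002 -0.002 ] [ 0.      0.1495 -0.0127]
0.19 [ 0.0317 -0.0003 -0.0031] [ 0.      0.1893 -0.016 ]
0.23 [ 0.0383 -0.0004 -0.0046] [ 0.      0.2292 -0.0194]
0.26 [ 0.0432 -0.0005 -0.0058] [ 1.000e-04  2.591e-01 -2.190e-02]
```

Request:
play_rows([
  [[0.005, 0, 0], [0, 0.03, -0.0025], 0],
  [[0.0117, 0, -0.0005], [0, 0.07, -0.006], 0],
  [[0.0184, -0.0001, -0.0011], [0, 0.11, -0.0093], 0],
  [[0.0251, -0.0002, -0.002], [0, 0.15, -0.0127], 0],
  [[0.0317, -0.0003, -0.0031], [0, 0.19, -0.016], 0],
  [[0.0383, -0.0004, -0.0046], [0, 0.229, -0.0194], 0],
  [[0.0435, -0.0005, -0.0058], [0, 0.26, -0.022], 0],
  [[0.0435, -0.0005, -0.0058], [0, 0.26, -0.022], 0],
])

```text
time: 6.65
tool_pos: [0.535, 0.0007, 0.4117]
eef_rot: [-1.486, 0.001, -3.119]
force: [3.3, 1.4, -2.3]
opening: 0.0185
```

Run:
```python
from h import *
st(); c=cam('wrist','wrist6.png'); t=cam('top','top6.png')
c=cam('scene')['img'][120:320,90:350,::-1]
cv2.imwrite('pics/sc6.png',cv2.resize(c,None,fx=3,fy=3,interpolation=cv2.INTER_CUBIC))
```

```text
{'time': np.float64(6.65), 'tool_pos': array([0.535 , 0.0007, 0.4117]), 'eef_rot': array([-1.4861e+00,  5.0000e-04, -3.1191e+00]), 'force': array([ 3.2823,  1.3829, -2.2596]), 'wrist_torque': array([ 0.7866, -1.14  ,  0.1035]), 'opening': np.float64(0.0185), 'q': array([ 0.3983,  0.1235, -0.3223,  0.0863, -1.1571, -0.4118])}
```

View pics/wrist6.png

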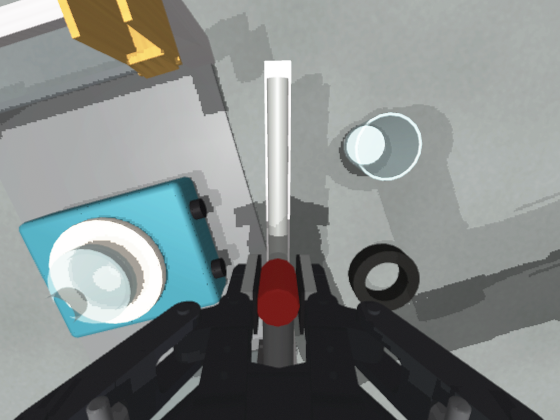

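View pics/sc6.png

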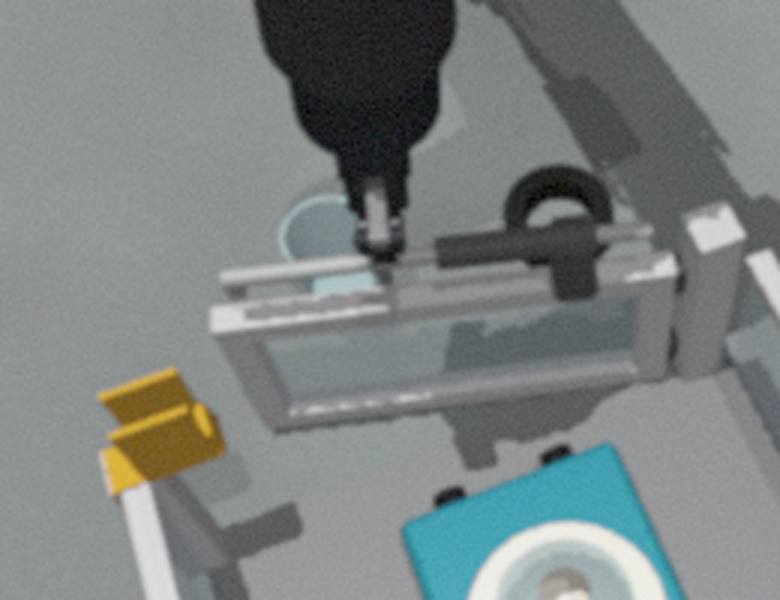

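View pics/top6.png

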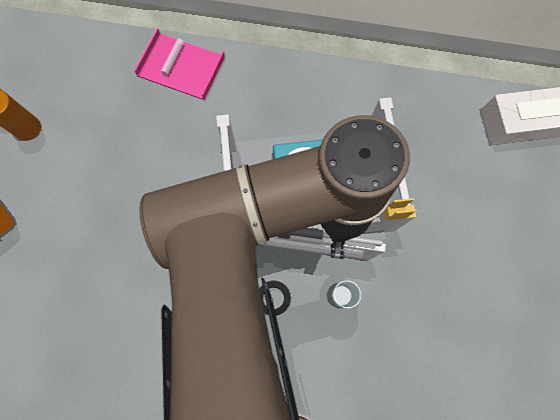

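Request:
play_rows([
  [[0, 0, 0], [0, 0, 0], 0],
  [[0, 0, 0], [0, 0, 0], 0],
  [[0, 0, 0], [0, 0, 0], 0],
  [[0, 0, 0], [0, 0, 0], 0],
])

```text
time: 7.3
tool_pos: [0.5354, 0.0008, 0.4115]
eef_rot: [-1.486, 0.0, -3.119]
force: [2.5, 0.2, -2.6]
opening: 0.0191
```

Run:
```python
from h import *
import pickle
st(); s=read_state(); print(s['joint_velocities'].round(4))
c=cam('scene')
e=onz(c,90+214/3,120+325/3,.170); H=np.array([.5324,.168]); v=e[:2]-H
print(e,np.linalg.norm(v), 'gate angle', .28-np.arctan2(v[0],-v[1]))
c0=pickle.load(open('c0.pkl','rb'))['scene']
b=cv2.cvtColor(c['img'],cv2.COLOR_RGB2BGR); a=c0['img'][:,:,::-1]
cv2.imwrite('pics/cmp.png',np.hstack([a[150:290,170:430],b[150:290,170:430]]).repeat(1,0))
```

```text
{'time': np.float64(7.3), 'tool_pos': array([0.5354, 0.0008, 0.4115]), 'eef_rot': array([-1.4857e+00,  3.0000e-04, -3.1186e+00]), 'force': array([ 2.4583,  0.2297, -2.5643]), 'wrist_torque': array([ 0.3928, -1.1832,  0.0691]), 'opening': np.float64(0.0191), 'q': array([ 0.3983,  0.1242, -0.3218,  0.0866, -1.1571, -0.4113])}
[-0.0007 -0.0012 -0.     -0.0026  0.002  -0.002 ]
[ 0.54435586 -0.13319435  0.17      ] 0.30143155162641566 gate angle 0.24032598953181722
```

View pics/cmp.png

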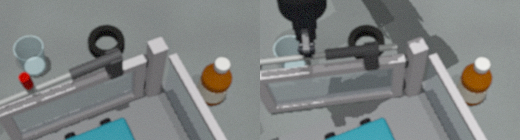

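Measured from the images, the gate stands at about 0.24–0.26 rad and is still. The bolt is drawn about 48 mm, the knob is gripped, and the beaker, ring and bottle look unmoved. Handing in.

```bash
python3 -c "
from h import *
print(finish_job()); st()"
```

```text
the job is handed in; nothing more can be done
None
the job is handed in; nothing more can be done
```

I gripped the red knob from above and raised it about 13 mm, turning the tool with the barrel. I then drew the bolt back about 48 mm with the gate shut, swung the gate about its hinge, and handed the job in after about 7.3 s of robot time with the knob still gripped at a 40 N setting.

What the last checks showed:
- **Gate angle:** two estimates differ slightly. The tool yaw, with the bolt square to the jaws, gives about 0.26 rad, and the gate's corner in the scene picture gives about 0.24 rad. Both are inside 0.18–0.36 rad.
- **Stillness and grip:** joint speeds were about zero and the opening read 19 mm on the 20 mm knob. The wrist force stayed under about 5 N at each reading I took. Finger and keeper contact forces are not readable, so I could not check those directly.
- **Bolt:** the pictures show its nose well clear of the keeper.
- **Beaker, bottle and ring:** comparing pictures by eye, they stood where they were at the start. The arm partly hid the beaker in the last scene view, but it was clear in the top and wrist views.

No check failed. The job gave no verdict after hand-in, and the state could no longer be read.

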